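# Gauge two fired test plates in the thickness rack

### The job

Gauge the two fired clay plates: take each one from the draining stand and lower it upright into the narrowest slot of the wooden thickness rack that will take it, until it stands fully home on the slot's floor, and let go. The steel throats down in the slots have been pushed off centre, so feel for the gap gently: a plate must be neither pushed hard against the rack nor dropped. Leave the mugs and the other things on the bench where they are.

Things in the scene. Friction and masses are not known exactly. Their poses are not given: they have to be found in the camera images.
- plate_thin: Thin fired clay plate, buff, standing upright on its short edge in the draining stand. 45 (x) x 8 (y, thickness) x 85 (z, height) mm, 75 g give or take 30 percent. Origin: centre of its lower edge face; z up. It belongs in the narrow slot. It chips (failure) if it presses on the rack with more than 40 N; light contact of 3 to 15 N is fine.
- plate_thick: Thick fired clay plate, same look, 45 (x) x 12 (y, thickness) x 85 (z, height) mm, 110 g give or take 30 percent; origin, axes and the 40 N limit as for the thin plate. It belongs in the middle slot.
- stand: Fixed plywood draining stand, 70 (x) x 126 (y) mm, base 6 mm thick; the two plates stand on the base, one at y = +30 and one at y = -30 mm of it (which is which varies), their thickness along the stand's y, each loosely between two ribs 18 mm apart whose tops are 24 mm above the table. Origin: centre of its underside.
- rack: Fixed wooden thickness rack, 84 (x) x 166 (y) x 60 (z) mm; origin: centre of its underside. Three slots in a row along y, at y = +50 (wide), 0 (middle), -50 mm (narrow), each 56 mm long in x; plates stand with their thickness along y. A slot is a pocket open at z = 60 that narrows at z = 38 to a throat between two flat, square-edged steel cheeks and runs on straight to the floor at z = 8.
- slot_wide (a point): On the floor of the wide slot, at its pocket's middle (+50 mm in rack y, z = 8); axes as the rack. Pocket mouth 30 mm, throat 18 mm wide. Same throat rules as the middle slot. Stays empty.
- slot_middle (a point): On the floor of the middle slot, at its pocket's middle (0 mm in rack y, z = 8); axes as the rack. Pocket mouth 26 mm, throat 14 mm wide. The two cheeks are one piece, stiff to push, set anywhere within 5 mm of the pocket's middle along y, differently in each slot each time; not measured: feel it, or look from above. A plate that misses rests on a cheek, 30 mm too high; fully home, it stands 33 mm out of the rack.
- slot_narrow (a point): On the floor of the narrow slot, at its pocket's middle (-50 mm in rack y, z = 8); axes as the rack. Pocket mouth 22 mm, throat 10 mm wide. Throat set within 5 mm of the pocket's middle along y, as in the middle slot.
- mug_mid: Bystander: clay mug between rack and stand, 80 mm tall, rim radius 34 mm, handle at its +y; origin at the centre of its underside.
- mug_back: Bystander: clay mug, 85 mm tall, rim radius 38 mm, handle at its +y; origin at the centre of its underside.
- mug_side: Bystander: like mug_back, off to one side.
- bottle: Bystander: red plastic bottle, 150 mm tall, radius 27 mm; origin at the centre of its underside.
- brush: Bystander: brush lying on the bench, 170 mm long along its x.
- wood_rib: Bystander: flat wooden shaping rib, 90 x 50 x 7 mm, lying on the bench.
- tile_stack: Bystander: two stacked clay tiles in one piece, 90 x 90 x 24 mm.
There are look-alikes about, which are no part of the job. What is shaped like the plate_thin but red is not meant. What is shaped like the rack but yellow is not meant.

How it is judged (in metres and radians):
At the end, for the whole second after the job is handed in: The thin plate stands in the narrow slot and the thick plate in the middle slot, each with its lower edge on the slot's floor (within 4 mm in height, 7.5 mm along the slot, 8.5 mm across it from the slot's point), upright within 0.12 rad, released and at rest (x of plate_thin in the frame of slot_narrow between -0.0075 and 0.0075 m and y of plate_thin in the frame of slot_narrow between -0.0085 and 0.0085 m and z of plate_thin in the frame of slot_narrow below 0.004 m and angle between each of plate_thin, plate_thick's own z axis and vertical below 0.12 rad and linear speed of each of plate_thin, plate_thick below 0.02 m/s and x of plate_thick in the frame of slot_middle between -0.0075 and 0.0075 m and y of plate_thick in the frame of slot_middle between -0.0085 and 0.0085 m and z of plate_thick in the frame of slot_middle below 0.004 m); the robot touches nothing.
It fails at once if the thin plate is pressed or dropped on the rack with more than 40 N (contact force between plate_thin and rack above 40 N).
It fails at once if the thick plate is pressed or dropped on the rack with more than 40 N (contact force between plate_thick and rack above 40 N).
It fails at once if a mug, the bottle or another bystander is moved more than 30 mm or tipped (distance of any of mug_mid, mug_back, mug_side, bottle, brush, wood_rib, tile_stack from where it was at the start of the episode above 0.03 m or angle between any of mug_mid, mug_back, mug_side, bottle's own z axis and vertical above 0.5 rad).
It also fails if it takes over 67 s, if anything falls off the work surface, if the arm or the gripper's body presses on something with over 40 N, if the wrist force passes 120 N, or if a joint passes its speed limit or range.

### The arm

A 6-joint arm with a two-finger parallel gripper is mounted at the origin on the work surface. World frame = base frame: x ahead of the robot, y to its left, z up, the work surface at z = 0. Lengths are in mm, angles in rad, forces in N, time in s.
With the tool pointing down it reaches from about 350 to 975 mm from the base axis. Payload 7.1 kg.
Tool frame: the origin (TCP) lies at the very end of the fingers, on their centre line; the grasp point (between the pads) lies 19 mm behind it (ctrl.tcp_to_grasp is the distance from the TCP to the grasp point, in mm); z points along the fingers, x is the direction in which the jaws open and shut, and the axes are right-handed (so a half turn about z gives the same grasp; the last joint's range is limited). The gripper opens to 88 mm and grips with 3 to 60 N. Pads are 20 mm wide; open, the fingers measure 115 mm over their backs; the gripper's body (75 mm by 178 mm) begins 61 mm behind the grasp point.
Start: joints at [-1.214, 0.423, 1.63, -0, 1.089, -0.019], TCP at [229.402, -581.36, 222.675] pointing down, gripper open.
Joint ranges: [-3, 3], [-0.9, 2.11], [0.09, 2.58], [-1.31, 4.45], [0.11, 2.69], [-2.54, 2.54]. Speed limits (rad/s): [2.39, 2.39, 3.01, 3.14, 3.14, 3.14].

### API

Orientations are given as a rotation vector (axis times angle).
In Python, from workcell import get_obs, viewer, ctrl, masks_of gives the robot as it stands. The module is installed in compiled form; this text tells all that it offers.
- The arm moves only by the shell command python3 -m inch 'ROWS'. ROWS is JSON, a list of rows, each an object of numbers: "tx", "ty", "tz": the shift along the tool's x, y, z in cm; "ax", "ay", "az": the turn, a rotation vector about the tool's x, y, z in degrees; "jaw": the opening, from 0 (shut) to 1 (fully open). In form: [{"tx": .., "ty": .., "tz": .., "ax": .., "ay": .., "az": .., "jaw": ..}, ...]. A call has 1 to 12 rows; each row shifts and turns the commanded pose from where the row before left it, along the tool's axes as they then stand; what a row does not reach is not made up. A row lasts 1/8 s, in which the tool goes at most 62.5 mm and 10.7 degrees, less where a joint would pass 70% of its speed; a pose out of reach is approached as far as the arm can. A call is refused whole if a number of a shift passes 6.25 or a number of a turn 10.7, either way. A call with a gripper value outside its range is refused whole. The fingers move at their own pace and stop on an object; the grip force is fixed at half the most. Time passes only in rows, so rows that do not move let the fingers close. It gives the time, the measured TCP pose, the force and the opening at its end, in the units of the state.
- get_obs(): the state, without advancing time (a new reading comes with each control period).
- viewer.get_image(name): name is "scene" or "side" or "wrist"; returns (picture, depth): 400x640x3 uint8, red, green, blue; 400x640 float32, mm along the optical axis (not along the pixel's ray), 0 where there is no reading.
- viewer.get_calibration(name): a dict with "fx", "fy", "cx", "cy" (pixels), "rvec" (rotation vector, rad) and "tvec" (3), from world to camera coordinates, as OpenCV has them. Camera axes: x right, y down, z forward; pixel columns grow to the right and rows downward; lengths in mm; the calibration is good to about 2 mm. A picture is of the moment at which its call begins: read the wrist's pose just before it. get_calibration takes no time and is no camera call; for the wrist camera it gives the pose at the moment of the call.
- ctrl.close_job(): hands the job in, once; it reports no verdict.
Trained networks look in the newest picture that a camera, given by its name, has taken for a name from the list of things; names that differ only in an ending like _2 or _b are one class to them, and where a whole thing is asked for, a point or a joint stands for the part that bears it (a point fixed in the world has none). Each returns a list of dicts, best first, with "score" (0 to 1); they miss things now and then, are a little off and sometimes report something else, mostly with a low value. They report only what shows in the picture. A call takes as long as a camera call. They do not tell look-alikes from the thing itself.
- masks_of(camera, thing): "pixels" (400x640 bool, what is visible of it) and "location" ([column, row] in pixels, amid what is visible of it).
The state is a dict: "t": time; "qpos": joint angles; "qvel": joint speeds; "joint_torque": joint torques, N m; "ee_pos": TCP position; "orientation": TCP orientation; "ft_force": force on the tool from outside, world axes, zero at the start; "moment": the same for the moment, N m; "width": finger opening in mm.
Only numpy, scipy, OpenCV 4.12 (cv2) and the standard library are available. Lean on these libraries where they do the work, as an engineer would, in place of code of your own. Each camera call takes 0.05 s, during which the arm holds its last target. There are 200 camera calls.

## Working session

There is one attempt and no reset: what is moved stays moved. The work goes in short steps, Python scripts to look and compute and a shell command to move; the robot and the scene stay as the last step left them, time stands still between calls to the robot, and variables do not carry over. Pictures are saved under pics/ and viewed, about 8 in all and at most 12, crops included, and the job is handed in when it is done.

```bash
mkdir -p pics; cat > h.py <<'E'
import numpy as np, cv2
from workcell import get_obs, viewer, ctrl, masks_of
from scipy.spatial.transform import Rotation as R
def save(n,im,s=1): cv2.imwrite('pics/'+n+'.png',cv2.resize(im[:,:,::-1],None,fx=s,fy=s,interpolation=cv2.INTER_NEAREST))
def cloud(c,d):
    v,u=np.mgrid[0:400,0:640]
    P=np.stack([(u-c['cx'])/c['fx']*d,(v-c['cy'])/c['fy']*d,d],-1)
    r=R.from_rotvec(np.array(c['rvec']).ravel()).as_matrix()
    return (P-np.array(c['tvec']).ravel())@r
E
python3 - <<'E'
from h import *
ims=[]
for n in ['scene','side']:
    c=viewer.get_calibration(n); im,d=viewer.get_image(n); W=cloud(c,d); save(n,im)
    print(n,c['fx'],'cam',-R.from_rotvec(np.array(c['rvec']).ravel()).as_matrix().T@np.array(c['tvec']).ravel())
    np.savez(n,im=im,d=d,W=W)
    for t in ['plate_thin','plate_thick','stand','rack','mug_mid','mug_back','mug_side','bottle']:
        for m in masks_of(n,t)[:3]:
            p=W[m['pixels']&(d>0)]
            print(t,round(m['score'],2),np.round(m['location']),m['pixels'].sum(),np.median(p,0).round(),np.percentile(p,2,0).round(),np.percentile(p,98,0).round(), im[m['pixels']].mean(0).round())
print(get_obs())
E
```

```text
scene 383.10703050688807 cam [932.90402229 463.26180854 951.92594119]
plate_thin 0.77 [366. 262.] 197 [585. 186.  61.] [562. 181.  11.] [602. 188.  93.] [131. 118.  96.]
plate_thin 0.57 [331. 242.] 262 [622.  92.  53.] [602.  85.   7.] [642.  98.  87.] [137.  17.  17.]
plate_thick 0.53 [382. 276.] 238 [579. 246.  74.] [552. 236.  13.] [594. 250.  94.] [145. 131. 108.]
stand 0.73 [374. 277.] 971 [587. 217.   8.] [540. 150.   1.] [614. 276.  40.] [168. 137.  97.]
rack 0.85 [289. 162.] 1623 [ 543. -191.   57.] [ 493. -294.    6.] [ 589. -126.   63.] [143. 112.  77.]
rack 0.66 [280.  81.] 1037 [ 354. -545.   55.] [ 300. -648.    5.] [ 400. -485.   64.] [157. 128.   9.]
mug_mid 0.84 [317. 214.] 762 [595.  -7.  49.] [563. -61.   4.] [626.  33.  82.] [122. 110.  92.]
mug_mid 0.16 [294. 280.] 1157 [747. 109.  43.] [691.  84.   2.] [788. 156.  87.] [129. 117.  98.]
mug_back 0.76 [298. 280.] 1133 [747. 109.  44.] [691.  84.   3.] [788. 156.  87.] [129. 117.  98.]
mug_side 0.87 [243. 137.] 872 [ 600. -380.   51.] [ 558. -502.   -1.] [ 650. -350.   86.] [122. 109.  90.]
mug_side 0.21 [470. 299.]
[... 1684 characters left out ...]
3.   2.] [627.  31.  81.] [156. 146. 130.]
{'t': 0.9, 'qpos': array([-1.21395866e+00,  4.23074683e-01,  1.62987794e+00, -3.94979680e-05,
        1.08858081e+00, -1.90115221e-02]), 'qvel': array([ 0.00048886, -0.00170768,  0.00042682, -0.0017306 ,  0.00030998,
       -0.00139317]), 'joint_torque': array([-2.19915491e-03, -5.44566715e+01, -2.74047625e+01,  6.41903747e-02,
        1.68833602e-02, -2.22755523e-05]), 'ee_pos': array([ 229.42303584, -581.37462563,  222.69956512]), 'orientation': array([ 2.59730587e+00, -1.76726118e+00,  4.41168908e-05]), 'ft_force': array([-0.34642055,  0.02151606,  0.13400285]), 'moment': array([-0.03125767,  0.00020153,  0.00881078]), 'width': 87.62622588148508}
```

```bash
python3 - <<'E'
from h import *
for n in ['scene','side']:
    z=np.load(n+'.npz'); W=z['W']; d=z['d']
    def rect(name,lo,hi,zlo,zhi):
        m=(d>0)&(W[...,0]>lo[0])&(W[...,0]<hi[0])&(W[...,1]>lo[1])&(W[...,1]<hi[1])&(W[...,2]>zlo)&(W[...,2]<zhi)
        p=W[m][:,:2].astype(np.float32)
        print(n,name,len(p),cv2.minAreaRect(p) if len(p)>3 else '', 'z',np.median(W[m][:,2]) if len(p) else '')
    rect('rack top',(470,-310),(610,-110),54,70)
    rect('plateA top',(530,165),(630,205),86,97)
    rect('plateB top',(530,225),(630,265),86,97)
    rect('stand',(520,130),(640,290),3,30)
E
```

```text
scene rack top 890 ((537.015380859375, -212.56134033203125), (170.04534912109375, 84.94795227050781), 80.79328155517578) z 60.372826413109976
scene plateA top 58 ((579.9599609375, 182.80421447753906), (45.00737380981445, 8.371660232543945), 4.90816593170166) z 91.45447098242458
scene plateB top 97 ((572.318359375, 242.5188751220703), (44.70602035522461, 12.081168174743652), 7.896469593048096) z 91.00995343945684
scene stand 1269 ((580.12939453125, 209.66094970703125), (159.07225036621094, 119.56575775146484), 89.88931274414062) z 6.846152378061547
side rack top 743 ((536.8629150390625, -215.69639587402344), (176.20079040527344, 88.4981689453125), 80.64075469970703) z 60.308132289556085
side plateA top 55 ((579.3165283203125, 179.98243713378906), (46.055912017822266, 10.895150184631348), 3.1143252849578857) z 90.26855713330426
side plateB top 85 ((571.948974609375, 239.6153106689453), (46.65300369262695, 15.627273559570312), 0.09488377720117569) z 90.62222644167376
side stand 931 ((580.0933837890625, 210.17852783203125), (119.44922637939453, 159.00460815429688), 0.21680887043476105) z 7.799659394069391
```

View pics/scene.png

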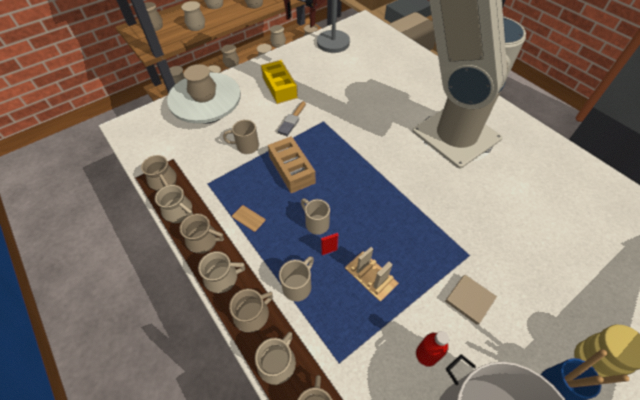

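```bash
cat >> h.py <<'E'
def plan(pos,yaw):
    "target TCP pos, world yaw (deg) of tool x, tool down: shift in tool axes (cm) first at the present yaw, and az"
    o=get_obs(); r=R.from_rotvec(o['orientation']); m=r.as_matrix()
    s=(np.array(pos)-o['ee_pos'])@m/10
    y=np.radians(yaw); t=np.array([[np.cos(y),np.sin(y),0],[np.sin(y),-np.cos(y),0],[0,0,-1]])
    print('t',o['t'],'at',o['ee_pos'].round(1),'F',o['ft_force'].round(1),'w',round(o['width'],1),'yaw',np.degrees(np.arctan2(m[1,0],m[0,0])).round(2))
    print('shift now(cm)',s.round(3),'turn deg',np.degrees((r.inv()*R.from_matrix(t)).as_rotvec()).round(2),'shift after turn',((np.array(pos)-o['ee_pos'])@t/10).round(3))
E
python3 - <<'E'
from h import *
o=get_obs(); c=viewer.get_calibration('wrist'); r=R.from_rotvec(np.array(c['rvec']).ravel()).as_matrix()
cam=-r.T@np.array(c['tvec']).ravel(); m=R.from_rotvec(o['orientation']).as_matrix()
print(c['fx'],'cam in tool',(cam-o['ee_pos'])@m,'axes in tool (rows x,y,z)\n',(r@m).round(3))
plan((537,-213,260),-99.2)
E
```

```text
337.89937234514053 cam in tool [ 2.90563793e-02 -8.35505692e+01 -1.60748397e+02] axes in tool (rows x,y,z)
 [[ 1.     0.    -0.   ]
 [-0.     0.952 -0.306]
 [ 0.     0.306  0.952]]
t 0.9 at [ 229.4 -581.4  222.7] F [-0.3  0.   0.1] w 87.6 yaw -68.46
shift now(cm) [-22.975 -42.133  -3.733] turn deg [ 0.   -0.   30.74] shift after turn [-41.281 -24.472  -3.73 ]
```

```bash
python3 -m inch '[{"az":10.25},{"az":10.25},{"az":10.24},{"tx":-4.59,"ty":-2.05,"tz":1.08},{"tx":-4.59,"ty":-2.05,"tz":1.08},{"tx":-4.59,"ty":-2.05,"tz":1.08},{"tx":-4.59,"ty":-2.05,"tz":1.08},{"tx":-4.59,"ty":-2.05,"tz":1.08},{"tx":-4.59,"ty":-2.05,"tz":1.08},{"tx":-4.59,"ty":-2.05,"tz":1.08},{"tx":-4.59,"ty":-2.05,"tz":1.08},{"tx":-4.59,"ty":-2.05,"tz":1.08}]'
python3 -m inch '[{"jaw":1},{"jaw":1}]'
python3 - <<'E'
from h import *
plan((478,-203,125),-99.2)
c=viewer.get_calibration('wrist'); im,d=viewer.get_image('wrist'); W=cloud(c,d); np.savez('w1',im=im,d=d,W=W,**{k:np.array(c[k]) for k in c}); save('w1',im)
m=(d>0)&(W[...,2]>54)&(W[...,2]<68)&(abs(W[...,0]-537)<70)&(abs(W[...,1]+213)<110)
print(cv2.minAreaRect(W[m][:,:2].astype(np.float32)),np.median(W[m][:,2]))
E
```

```text
t 0.9 at [ 229.4 -581.4  222.7] F [-0.3  0.   0.1] w 87.6 yaw -68.46
shift now(cm) [-26.072 -37.012   9.767] turn deg [ 0.   -0.   30.74] shift after turn [-41.325 -18.488   9.77 ]
((0.0, 0.0), (0.0, 0.0), 0.0) nan$[0]: bad value
$[0]: bad value
  return _methods._mean(a, axis=axis, dtype=dtype,
  ret = ret.dtype.type(ret / rcount)
```

View pics/w1.png

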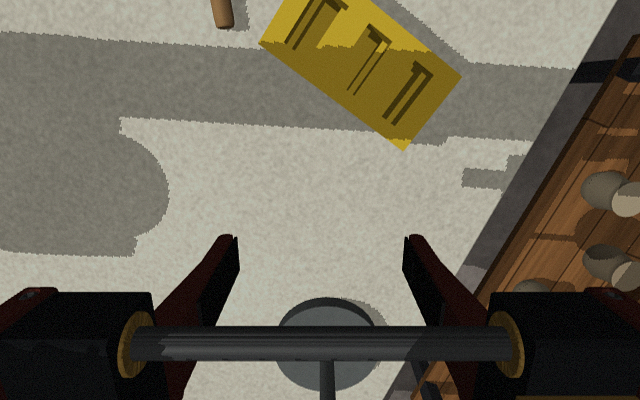

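The move was refused, so this shows only the yellow look-alike (at about 360,70). Each row probably needs every field, so I'll write them all.

```bash
python3 -m inch '[{"tx":0,"ty":0,"tz":0,"ax":0,"ay":0,"az":10.25,"jaw":1},{"tx":0,"ty":0,"tz":0,"ax":0,"ay":0,"az":10.25,"jaw":1},{"tx":0,"ty":0,"tz":0,"ax":0,"ay":0,"az":10.24,"jaw":1},{"tx":-4.59,"ty":-2.05,"tz":1.08,"ax":0,"ay":0,"az":0,"jaw":1},{"tx":-4.59,"ty":-2.05,"tz":1.08,"ax":0,"ay":0,"az":0,"jaw":1},{"tx":-4.59,"ty":-2.05,"tz":1.08,"ax":0,"ay":0,"az":0,"jaw":1},{"tx":-4.59,"ty":-2.05,"tz":1.08,"ax":0,"ay":0,"az":0,"jaw":1},{"tx":-4.59,"ty":-2.05,"tz":1.08,"ax":0,"ay":0,"az":0,"jaw":1},{"tx":-4.59,"ty":-2.05,"tz":1.08,"ax":0,"ay":0,"az":0,"jaw":1},{"tx":-4.59,"ty":-2.05,"tz":1.08,"ax":0,"ay":0,"az":0,"jaw":1},{"tx":-4.59,"ty":-2.05,"tz":1.08,"ax":0,"ay":0,"az":0,"jaw":1},{"tx":-4.59,"ty":-2.05,"tz":1.08,"ax":0,"ay":0,"az":0,"jaw":1}]' && python3 -m inch '[{"tx":0,"ty":0,"tz":0,"ax":0,"ay":0,"az":0,"jaw":1},{"tx":0,"ty":0,"tz":0,"ax":0,"ay":0,"az":0,"jaw":0.4}]' && python3 - <<'E'
from h import *
plan((478,-203,125),-99.2)
c=viewer.get_calibration('wrist'); im,d=viewer.get_image('wrist'); W=cloud(c,d); np.savez('w2',im=im,d=d,W=W,**{k:np.array(c[k]) for k in c}); save('w2',im)
m=(d>0)&(W[...,2]>54)&(W[...,2]<68)&(abs(W[...,0]-537)<70)&(abs(W[...,1]+213)<110)
print(cv2.minAreaRect(W[m][:,:2].astype(np.float32)),np.median(W[m][:,2]))
E
```

```text
t: 2.45
ee_pos: [478.7, -201.8, 125.4]
orientation: [-2.036, 2.392, -0.001]
ft_force: [1.4, 0.5, -0.6]
width: 87.7
t: 2.7
ee_pos: [477.6, -203.2, 125.5]
orientation: [2.037, -2.392, 0.0]
ft_force: [-0.3, -0.0, 0.1]
width: 81.1
t 2.7 at [ 477.6 -203.2  125.5] F [-0.3 -0.   0.1] w 81.1 yaw -99.16
shift now(cm) [-0.024 -0.035  0.054] turn deg [ 0.   -0.01  0.04] shift after turn [-0.024 -0.035  0.054]
((535.3836669921875, -214.53541564941406), (166.9406280517578, 84.27336883544922), 80.4635009765625) 58.767121526616926
```

View pics/w2.png

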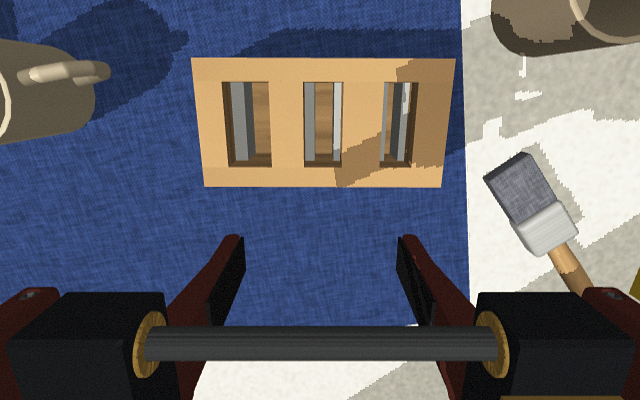

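```bash
cat > prof.py <<'E'
from h import *
z=np.load('w2.npz'); W=z['W']; d=z['d']
O=np.array([535.4,-214.5]); y=np.radians(-9.5); X=np.array([np.cos(y),np.sin(y)]); Y=np.array([-X[1],X[0]])
rx=(W[...,:2]-O)@X; ry=(W[...,:2]-O)@Y; zz=W[...,2]
for v in (110,125,140):
    u=np.arange(205,450); k=d[v,u]>0
    print(v,'rx',np.median(rx[v,u]).round(1),' '.join(f"{a}:{b:.1f}/{c:.0f}" for a,b,c in zip(u[k],ry[v,u][k],zz[v,u][k]) ) if v==125 else '')
for v in range(105,150,9): # per row: bounds of the 60, 38 levels
    for lo,hi in ((215,285),(295,352),(372,420)):
        u=np.arange(lo,hi); top=zz[v,u]>52; ck=(zz[v,u]>30)&(zz[v,u]<43); fl=(zz[v,u]<18)
        g=lambda m:(ry[v,u][m].max().round(1),ry[v,u][m].min().round(1)) if m.any() else None
        i=np.where(~top)[0]; print(v,lo,'mouth',ry[v,u][i[0]-1].round(1),ry[v,u][i[-1]+1].round(1),'cheek',g(ck),'floor',g(fl),end=' | ')
    print()
E
python3 prof.py
```

```text
110 rx 10.0 
125 rx 0.3 205:78.3/58 206:76.8/60 207:76.9/58 208:75.9/59 209:75.2/59 210:74.6/59 211:73.9/59 212:73.4/58 213:72.8/58 214:71.8/59 215:71.7/57 216:70.5/59 217:69.9/59 219:68.3/60 220:68.1/58 221:67.0/60 222:66.6/59 223:65.8/59 224:65.2/59 225:65.0/58 226:64.7/56 227:64.9/53 228:65.2/49 229:65.0/48 230:64.8/46 231:65.0/42 232:64.8/40 233:65.0/36 234:64.4/36 235:63.1/38 236:63.0/36 237:62.0/37 238:61.3/37 239:60.6/37 240:60.1/36 241:59.2/36 242:58.3/37 243:57.7/37 244:57.2/36 245:56.2/37 246:55.3/38 247:55.6/33 248:55.6/29 249:55.8/25 250:55.6/22 251:55.5/18 252:55.7/14 253:55.6/10 254:55.3/7 255:54.7/6 256:53.7/7 257:52.9/7 258:52.3/6 259:51.3/7 260:50.5/7 261:49.8/6 262:48.9/7 263:48.0/7 264:47.3/7 265:46.6/6 266:45.7/6 267:44.9/6 268:44.2/6 269:43.1/7 270:35.0/58 271:34.2/59 272:33.5/59 273:32.8/59 274:32.3/58 275:31.6/58 276:30.9/58 277:30.2/59 278:29.7/57 279:28.9/58 280:28.2/59 281:27.6/58 282:26.9/59 283:26.2/59 284:25.5/59 285:24.9/58 286:24.2/59 287:23.5/59 288:22.9/59 289:22.3/58 290:21.6/59 291:20.9/59 292:20.3/58 293:19.7/58 294:18.9/59 295:18.2/59 296:17.5/59 
[... 2943 characters left out ...]
64(-56.3)) | 
132 215 mouth 65.2 34.2 cheek (np.float64(65.0), np.float64(55.6)) floor (np.float64(55.9), np.float64(42.6)) | 132 295 mouth 13.0 -13.0 cheek (np.float64(12.6), np.float64(-13.0)) floor (np.float64(5.7), np.float64(-8.1)) | 132 372 mouth -38.5 -60.8 cheek (np.float64(-43.1), np.float64(-61.5)) floor (np.float64(-52.4), np.float64(-56.4)) | 
141 215 mouth 64.8 34.6 cheek (np.float64(65.1), np.float64(55.4)) floor (np.float64(55.8), np.float64(42.9)) | 141 295 mouth 13.1 -13.1 cheek (np.float64(12.6), np.float64(-13.1)) floor (np.float64(5.7), np.float64(-8.1)) | 141 372 mouth -38.9 -61.1 cheek (np.float64(-43.4), np.float64(-61.0)) floor (np.float64(-52.1), np.float64(-56.3)) |
```

```bash
python3 - <<'E'
from h import *
plan((516,205,170),-82.7)
E
```

```text
t 2.75 at [ 477.4 -203.7  125.7] F [-0.9 -0.9 -0.2] w 77.2 yaw -99.23
shift now(cm) [-40.959   2.748  -4.442] turn deg [-1.000e-02 -1.000e-02 -1.653e+01] shift after turn [-40.049  -9.017  -4.432]
```

```bash
python3 -m inch '[{"tx":0,"ty":0,"tz":-2.22,"ax":0,"ay":0,"az":-8.26,"jaw":0.4},{"tx":0,"ty":0,"tz":-2.22,"ax":0,"ay":0,"az":-8.26,"jaw":0.4},{"tx":-5.72,"ty":-1.29,"tz":0,"ax":0,"ay":0,"az":0,"jaw":0.4},{"tx":-5.72,"ty":-1.29,"tz":0,"ax":0,"ay":0,"az":0,"jaw":0.4},{"tx":-5.72,"ty":-1.29,"tz":0,"ax":0,"ay":0,"az":0,"jaw":0.4},{"tx":-5.72,"ty":-1.29,"tz":0,"ax":0,"ay":0,"az":0,"jaw":0.4},{"tx":-5.72,"ty":-1.29,"tz":0,"ax":0,"ay":0,"az":0,"jaw":0.4},{"tx":-5.72,"ty":-1.29,"tz":0,"ax":0,"ay":0,"az":0,"jaw":0.4},{"tx":-5.72,"ty":-1.29,"tz":0,"ax":0,"ay":0,"az":0,"jaw":0.4},{"tx":0,"ty":0,"tz":0,"ax":0,"ay":0,"az":0,"jaw":0.4},{"tx":0,"ty":0,"tz":0,"ax":0,"ay":0,"az":0,"jaw":0.4}]' && python3 - <<'E'
from h import *
plan((516,205,170),-82.7)
c=viewer.get_calibration('wrist'); im,d=viewer.get_image('wrist'); W=cloud(c,d); np.savez('w3',im=im,d=d,W=W,**{k:np.array(c[k]) for k in c}); save('w3',im)
for n,cy in (('A',183),('B',243)):
    m=(d>0)&(W[...,2]>84)&(W[...,2]<97)&(abs(W[...,0]-576)<50)&(abs(W[...,1]-cy)<25)
    r=cv2.minAreaRect(W[m][:,:2].astype(np.float32)); print(n,m.sum(),r,W[m][:,2].mean(),im[m].mean(0))
E
```

```text
t: 4.12
ee_pos: [516.2, 204.1, 169.9]
orientation: [2.357, -2.076, 0.0]
ft_force: [-0.1, 0.3, -0.0]
width: 34.6
t 4.125 at [516.2 204.1 169.9] F [-0.1  0.3 -0. ] w 34.6 yaw -82.74
shift now(cm) [-0.091  0.006 -0.012] turn deg [ 0.02 -0.03 -0.04] shift after turn [-0.091  0.006 -0.012]
A 778 ((578.2442626953125, 181.05142211914062), (44.5885009765625, 8.246122360229492), 4.370151519775391) 89.52074877726724 [217.8496144  205.17352185 174.03213368]
B 1149 ((569.9476318359375, 240.33294677734375), (44.473663330078125, 12.206088066101074), 6.90256404876709) 89.59844779875618 [215.24978242 202.29765013 171.46301131]
```

View pics/w3.png

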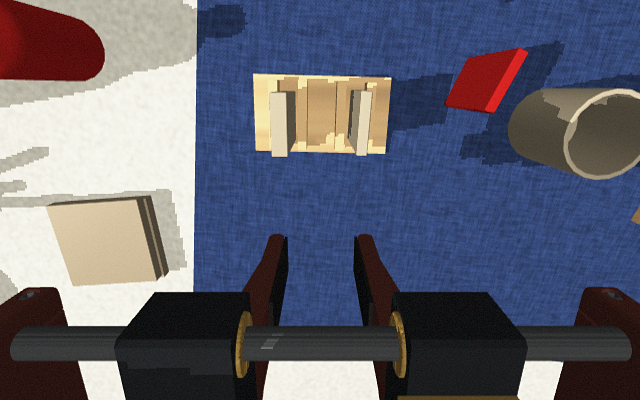

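The rack from above: the narrow slot is the right one (395,125), and steel cheeks show in each slot. The stand view has the thick plate at (282,120), the thin one at (363,120) and the red look-alike at (485,80). I'll take the thin plate first.

```bash
python3 -m inch '[{"tx":0,"ty":0,"tz":0,"ax":0,"ay":0,"az":2.86,"jaw":0.4},{"tx":1.39,"ty":-3.0,"tz":0,"ax":0,"ay":0,"az":0,"jaw":0.4},{"tx":1.39,"ty":-3.0,"tz":0,"ax":0,"ay":0,"az":0,"jaw":0.4},{"tx":0,"ty":0,"tz":2,"ax":0,"ay":0,"az":0,"jaw":0.4},{"tx":0,"ty":0,"tz":3,"ax":0,"ay":0,"az":0,"jaw":0.4},{"tx":0,"ty":0,"tz":3,"ax":0,"ay":0,"az":0,"jaw":0.4},{"tx":0,"ty":0,"tz":1.7,"ax":0,"ay":0,"az":0,"jaw":0.4},{"tx":0,"ty":0,"tz":1.0,"ax":0,"ay":0,"az":0,"jaw":0.4},{"tx":0,"ty":0,"tz":0,"ax":0,"ay":0,"az":0,"jaw":0.4},{"tx":0,"ty":0,"tz":0,"ax":0,"ay":0,"az":0,"jaw":0.4}]' && python3 -m inch '[{"tx":0,"ty":0,"tz":0,"ax":0,"ay":0,"az":0,"jaw":0},{"tx":0,"ty":0,"tz":0,"ax":0,"ay":0,"az":0,"jaw":0},{"tx":0,"ty":0,"tz":0,"ax":0,"ay":0,"az":0,"jaw":0},{"tx":0,"ty":0,"tz":0,"ax":0,"ay":0,"az":0,"jaw":0}]'
```

```text
t: 5.42
ee_pos: [578.9, 182.6, 63.8]
orientation: [-2.305, 2.133, -0.001]
ft_force: [0.3, -0.4, -0.4]
width: 35.3
t: 5.92
ee_pos: [578.3, 182.6, 63.1]
orientation: [-2.306, 2.133, -0.0]
ft_force: [-0.4, 0.8, 1.2]
width: 7.5
```

```bash
python3 -m inch '[{"tx":0,"ty":0,"tz":-1,"ax":0,"ay":0,"az":0,"jaw":0},{"tx":0,"ty":0,"tz":-2,"ax":0,"ay":0,"az":0,"jaw":0},{"tx":0,"ty":0,"tz":-3,"ax":0,"ay":0,"az":0,"jaw":0},{"tx":0,"ty":0,"tz":-4,"ax":0,"ay":0,"az":0,"jaw":0},{"tx":0,"ty":0,"tz":-3,"ax":0,"ay":0,"az":3.5,"jaw":0},{"tx":0,"ty":0,"tz":-1,"ax":0,"ay":0,"az":7,"jaw":0},{"tx":0,"ty":0,"tz":0,"ax":0,"ay":0,"az":3.5,"jaw":0},{"tx":0,"ty":0,"tz":0,"ax":0,"ay":0,"az":0,"jaw":0}]' && python3 - <<'E'
from h import *
plan((527,-264.8,190),-99.5)
E
```

```text
t: 6.92
ee_pos: [578.4, 182.5, 204.4]
orientation: [-2.029, 2.397, -0.001]
ft_force: [0.2, 0.3, -1.9]
width: 8.3
t 6.925 at [578.4 182.5 204.4] F [ 0.2  0.3 -1.9] w 8.3 yaw -99.51
shift now(cm) [44.968 -2.319  1.412] turn deg [-0.09  0.04 -0.01] shift after turn [44.967 -2.31   1.441]
```

```bash
python3 -m inch '[{"tx":2.5,"ty":-0.13,"tz":0,"ax":0,"ay":0,"az":0,"jaw":0},{"tx":5,"ty":-0.26,"tz":0,"ax":0,"ay":0,"az":0,"jaw":0},{"tx":5,"ty":-0.26,"tz":0,"ax":0,"ay":0,"az":0,"jaw":0},{"tx":5,"ty":-0.26,"tz":0,"ax":0,"ay":0,"az":0,"jaw":0},{"tx":5,"ty":-0.26,"tz":0,"ax":0,"ay":0,"az":0,"jaw":0},{"tx":5,"ty":-0.26,"tz":0,"ax":0,"ay":0,"az":0,"jaw":0},{"tx":5,"ty":-0.26,"tz":0,"ax":0,"ay":0,"az":0,"jaw":0},{"tx":5,"ty":-0.26,"tz":0,"ax":0,"ay":0,"az":0,"jaw":0},{"tx":5,"ty":-0.26,"tz":0,"ax":0,"ay":0,"az":0,"jaw":0},{"tx":2.45,"ty":-0.13,"tz":0.7,"ax":0,"ay":0,"az":0,"jaw":0},{"tx":0,"ty":0,"tz":0.7,"ax":0,"ay":0,"az":0,"jaw":0},{"tx":0,"ty":0,"tz":0,"ax":0,"ay":0,"az":0,"jaw":0}]' && python3 -m inch '[{"tx":0,"ty":0,"tz":0,"ax":0,"ay":0,"az":0,"jaw":0},{"tx":0,"ty":0,"tz":0,"ax":0,"ay":0,"az":0,"jaw":0}]' && cat > look.py <<'E'
from h import *
import sys
n=sys.argv[1]; o=get_obs()
plan((527,-264.8,190),-99.5)
c=viewer.get_calibration('wrist'); im,d=viewer.get_image('wrist'); W=cloud(c,d); np.savez(n,im=im,d=d,W=W,**{k:np.array(c[k]) for k in c}); save(n,im)
m=R.from_rotvec(o['orientation']).as_matrix(); T=(W-o['ee_pos'])@m
k=(d>0)&(abs(T[...,0])<12)&(T[...,1]>-32)&(T[...,1]<32)&(T[...,2]>3)&(T[...,2]<65)
p=T[k]; print('plate pts',len(p))
for a in range(5,65,6):
    q=p[(p[:,2]>=a)&(p[:,2]<a+6)]
    if len(q)>3: print(a,len(q),'x',q[:,0].min().round(1),q[:,0].max().round(1),'y',np.percentile(q[:,1],[2,50]).round(1))
E
python3 look.py w4
```

```text
t: 8.43
ee_pos: [526.2, -263.8, 188.3]
orientation: [2.029, -2.398, -0.003]
ft_force: [-0.2, 0.3, -0.2]
width: 7.8
t: 8.68
ee_pos: [527.1, -263.8, 189.2]
orientation: [-2.031, 2.397, -0.0]
ft_force: [-1.1, 0.2, -0.3]
width: 8.0
t 8.675 at [ 527.1 -263.8  189.2] F [-1.1  0.2 -0.3] w 8.0 yaw -99.46
shift now(cm) [ 0.097 -0.006 -0.078] turn deg [-0.02 -0.    0.04] shift after turn [ 0.097 -0.006 -0.078]
plate pts 386
5 58 x -3.4 4.6 y [-22.9 -22.3]
11 53 x -3.0 4.2 y [-22.8 -22.3]
17 44 x -3.1 4.3 y [-22.8 -22.4]
23 47 x -3.2 4.5 y [-22.6 -22.4]
29 42 x -3.3 4.6 y [-22.8 -22.4]
35 36 x -3.4 4.1 y [-22.7 -22.4]
41 30 x -2.9 4.1 y [-22.7 -22.4]
47 32 x -3.0 4.2 y [-22.8 -22.3]
53 24 x -3.0 4.3 y [-22.7 -22.4]
```

View pics/w4.png

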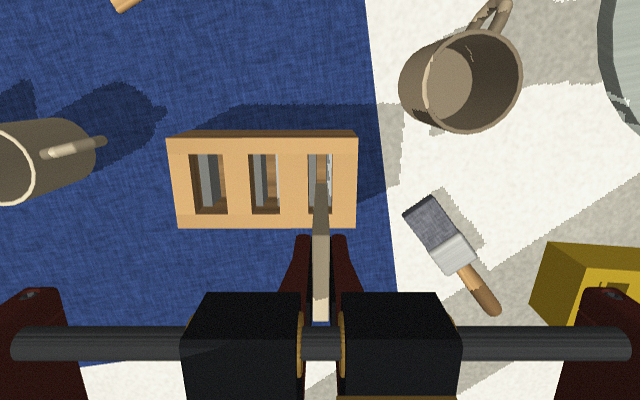

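The thin plate is held straight and centred (camera x about +0.6 mm), and the narrow slot is ahead of it at (320,170). I'll go lower and compare plate and throat in one image.

```bash
python3 -m inch '[{"tx":0.04,"ty":0,"tz":1,"ax":0,"ay":0,"az":0,"jaw":0},{"tx":0,"ty":0,"tz":2,"ax":0,"ay":0,"az":0,"jaw":0},{"tx":0,"ty":0,"tz":2,"ax":0,"ay":0,"az":0,"jaw":0},{"tx":0,"ty":0,"tz":0.6,"ax":0,"ay":0,"az":0,"jaw":0},{"tx":0,"ty":0,"tz":0,"ax":0,"ay":0,"az":0,"jaw":0},{"tx":0,"ty":0,"tz":0,"ax":0,"ay":0,"az":0,"jaw":0}]' && cat >> look.py <<'E'
print('slots: tool x of levels per row')
zz=W[...,2]
for v in range(20,230,6):
    s=[]; u=np.arange(200,420); x=T[v,u,0]; lv=np.where(zz[v,u]>53,'T',np.where(zz[v,u]>41,'w',np.where(zz[v,u]>33,'c',np.where(zz[v,u]>14,'i','f')))); ok=d[v,u]>0
    if not ((lv=='T').sum()>40 and (lv=='c').sum()>2): continue
    i0=0
    for i in range(1,len(u)+1):
        if i==len(u) or lv[i]!=lv[i0]:
            if abs(x[i0])<45: s.append(f"{lv[i0]}[{x[i0]:.1f},{x[i-1]:.1f}]")
            i0=i
    print(v,' '.join(s))
E
python3 look.py w5
```

```text
t: 9.48
ee_pos: [527.1, -265.4, 133.5]
orientation: [-2.029, 2.398, -0.002]
ft_force: [0.1, -0.1, -1.3]
width: 7.5
t 9.475 at [ 527.1 -265.4  133.5] F [ 0.1 -0.1 -1.3] w 7.5 yaw -99.55
shift now(cm) [-0.051  0.016 -5.647] turn deg [-0.06 -0.02 -0.05] shift after turn [-0.053  0.022 -5.647]
plate pts 385
5 56 x -3.5 4.5 y [-22.9 -22.4]
11 50 x -3.1 4.2 y [-22.9 -22.3]
17 45 x -3.1 4.3 y [-22.7 -22.4]
23 46 x -3.3 4.4 y [-22.8 -22.4]
29 41 x -3.3 4.5 y [-22.7 -22.3]
35 34 x -3.4 4.5 y [-22.7 -22.3]
41 34 x -2.9 4.1 y [-22.6 -22.3]
47 31 x -3.0 4.2 y [-22.6 -22.3]
53 25 x -3.1 4.3 y [-22.6 -22.3]
slots: tool x of levels per row
170 c[-43.5,-42.9] T[-38.5,-12.6] w[-12.6,-12.6] c[-12.3,-6.0] i[-5.6,-5.6] f[-5.0,3.7] i[4.4,4.4] c[4.9,8.8] w[9.4,9.4] T[9.5,31.0] f[39.4,63.5] T[0.4,0.4]
176 c[-42.9,-42.9] T[-38.6,-12.8] w[-12.5,-12.5] c[-12.4,-6.1] i[-5.6,-5.6] f[-5.0,3.7] i[4.4,4.4] c[4.9,8.8] w[9.4,9.4] T[9.5,31.1] f[39.6,89.3]
182 T[0.4,0.4] c[-43.1,-42.6] T[-38.2,-12.8] w[-12.6,-12.6] c[-12.4,-6.1] i[-5.6,-5.6] f[-5.1,3.7] i[4.4,4.4] c[5.0,8.9] w[9.4,9.4] T[9.6,31.2] f[39.8,89.7]
188 c[-
[... 231 characters left out ...]
3.4,4.5] c[6.6,9.0] w[9.4,9.4] T[9.7,31.1] f[39.5,91.0]
200 T[0.4,0.4] c[-43.3,-42.4] T[-37.8,-12.5] c[-12.5,-6.2] i[-5.5,-5.5] T[-3.1,4.3] c[6.6,9.1] w[9.5,9.5] T[9.8,31.0] f[39.6,91.5]
206 c[-43.5,-42.6] T[-38.0,-12.5] w[-12.5,-12.5] c[-11.9,-6.3] i[-5.5,-5.5] T[-3.0,4.1] c[6.7,9.1] w[9.5,9.5] T[9.8,31.2] f[39.8,91.8]
212 c[-42.9,-42.9] T[-38.4,-12.5] w[-12.5,-12.5] c[-12.0,-6.3] T[-3.3,4.5] c[7.5,9.1] w[9.5,9.5] T[9.9,31.6] f[40.1,51.9] T[0.4,0.4]
218 c[-43.2,-42.3] T[-37.7,-12.5] w[-12.5,-12.5] c[-12.0,-6.3] T[-3.2,4.2] c[7.5,9.2] w[9.5,9.5] T[10.0,30.9] f[39.4,93.8]
224 c[-43.3,-42.7] T[-38.0,-12.5] w[-12.4,-12.4] c[-12.2,-6.4] T[-3.0,4.0] c[7.6,9.2] w[9.5,9.5] T[10.0,31.0] f[39.7,93.6]
```

```bash
python3 -m inch '[{"tx":-0.11,"ty":0,"tz":0.5,"ax":0,"ay":0,"az":0,"jaw":0},{"tx":0,"ty":0,"tz":0.3,"ax":0,"ay":0,"az":0,"jaw":0},{"tx":0,"ty":0,"tz":0,"ax":0,"ay":0,"az":0,"jaw":0},{"tx":0,"ty":0,"tz":0,"ax":0,"ay":0,"az":0,"jaw":0},{"tx":0,"ty":0,"tz":0,"ax":0,"ay":0,"az":0,"jaw":0},{"tx":0,"ty":0,"tz":0,"ax":0,"ay":0,"az":0,"jaw":0}]' && python3 look.py w6 | grep -v '^2[0-9][0-9]'
```

```text
t: 10.28
ee_pos: [526.9, -264.0, 125.0]
orientation: [-2.029, 2.399, -0.0]
ft_force: [0.2, 0.2, -0.8]
width: 7.9
t 10.275 at [ 526.9 -264.   125. ] F [ 0.2  0.2 -0.8] w 7.9 yaw -99.55
shift now(cm) [ 0.074 -0.024 -6.503] turn deg [-0.01 -0.   -0.05] shift after turn [ 0.074 -0.023 -6.503]
plate pts 403
5 60 x -3.4 4.5 y [-22.8 -22.3]
11 48 x -3.0 4.2 y [-22.9 -22.4]
17 45 x -3.1 4.3 y [-22.7 -22.3]
23 46 x -3.2 4.4 y [-22.8 -22.3]
29 41 x -3.3 4.5 y [-22.7 -22.3]
35 37 x -3.4 4.6 y [-22.7 -22.4]
41 33 x -2.9 4.1 y [-22.7 -22.4]
47 31 x -3.0 4.2 y [-22.6 -22.3]
53 25 x -3.0 4.3 y [-22.6 -22.4]
59 16 x -11.4 12.0 y [-31.6 -24.9]
slots: tool x of levels per row
176 c[-41.6,-41.6] T[-37.1,-11.5] w[-11.3,-11.3] c[-11.1,-4.3] f[-4.0,5.3] i[5.7,5.7] c[6.4,10.2] w[10.6,10.6] T[10.7,32.2] f[41.3,86.9]
182 c[-41.8,-41.1] T[-36.5,-11.6] w[-11.3,-11.3] c[-11.2,-4.3] f[-4.0,5.4] c[5.7,10.2] w[10.7,10.7] T[10.8,32.2] f[41.3,87.1]
188 c[-41.9,-41.1] T[-37.0,-11.6] w[-11.3,-11.3] c[-11.3,-4.3] T[-2.9,4.1] c[5.7,10.2] w[10.7,10.7] T[10.8,32.4] f[41.7,87.8]
194 c[-41.3,-41.3] T[-37.1,-11.7] w[-11.3,-11.3] c[-11.3,-5.1] T[-3.4,4.6] c[6.4,10.3] w[10.7,10.7] T[10.8,32.8] f[41.9,88.5]
```

```bash
python3 -m inch '[{"tx":0,"ty":0,"tz":0.8,"ax":0,"ay":0,"az":0,"jaw":0},{"tx":0,"ty":0,"tz":1.0,"ax":0,"ay":0,"az":0,"jaw":0},{"tx":0,"ty":0,"tz":0.7,"ax":0,"ay":0,"az":0,"jaw":0},{"tx":0,"ty":0,"tz":0.2,"ax":0,"ay":0,"az":0,"jaw":0},{"tx":0,"ty":0,"tz":0.1,"ax":0,"ay":0,"az":0,"jaw":0},{"tx":0,"ty":0,"tz":0.1,"ax":0,"ay":0,"az":0,"jaw":0},{"tx":0,"ty":0,"tz":0,"ax":0,"ay":0,"az":0,"jaw":0}]';python3 -m inch '[{"tx":0,"ty":0,"tz":0.1,"ax":0,"ay":0,"az":0,"jaw":0},{"tx":0,"ty":0,"tz":0.1,"ax":0,"ay":0,"az":0,"jaw":0},{"tx":0,"ty":0,"tz":0.1,"ax":0,"ay":0,"az":0,"jaw":0},{"tx":0,"ty":0,"tz":0,"ax":0,"ay":0,"az":0,"jaw":0}]'
```

```text
t: 11.2
ee_pos: [527.0, -264.1, 96.0]
orientation: [-2.029, 2.398, -0.001]
ft_force: [-0.0, -0.1, -0.5]
width: 7.7
t: 11.7
ee_pos: [526.8, -264.0, 92.8]
orientation: [2.029, -2.399, -0.0]
ft_force: [0.7, -0.4, -0.9]
width: 7.7
```

```bash
python3 -m inch '[{"tx":0,"ty":0,"tz":0.15,"ax":0,"ay":0,"az":0,"jaw":0},{"tx":0,"ty":0,"tz":0.15,"ax":0,"ay":0,"az":0,"jaw":0},{"tx":0,"ty":0,"tz":0,"ax":0,"ay":0,"az":0,"jaw":0}]';python3 -m inch '[{"tx":0,"ty":0,"tz":0.3,"ax":0,"ay":0,"az":0,"jaw":0},{"tx":0,"ty":0,"tz":0.3,"ax":0,"ay":0,"az":0,"jaw":0},{"tx":0,"ty":0,"tz":0.4,"ax":0,"ay":0,"az":0,"jaw":0},{"tx":0,"ty":0,"tz":0,"ax":0,"ay":0,"az":0,"jaw":0}]'
```

```text
t: 12.08
ee_pos: [526.7, -263.9, 89.7]
orientation: [2.029, -2.398, -0.001]
ft_force: [0.3, -0.1, -1.0]
width: 7.9
t: 12.58
ee_pos: [526.6, -263.8, 79.4]
orientation: [2.029, -2.398, -0.001]
ft_force: [-0.1, -0.6, -1.2]
width: 7.8
```

```bash
python3 -m inch '[{"tx":0,"ty":0,"tz":0.4,"ax":0,"ay":0,"az":0,"jaw":0},{"tx":0,"ty":0,"tz":0.4,"ax":0,"ay":0,"az":0,"jaw":0},{"tx":0,"ty":0,"tz":0.3,"ax":0,"ay":0,"az":0,"jaw":0},{"tx":0,"ty":0,"tz":0.1,"ax":0,"ay":0,"az":0,"jaw":0},{"tx":0,"ty":0,"tz":0.05,"ax":0,"ay":0,"az":0,"jaw":0},{"tx":0,"ty":0,"tz":0,"ax":0,"ay":0,"az":0,"jaw":0}]';python3 -m inch '[{"tx":0,"ty":0,"tz":0.1,"ax":0,"ay":0,"az":0,"jaw":0},{"tx":0,"ty":0,"tz":0,"ax":0,"ay":0,"az":0,"jaw":0}]'
```

```text
t: 13.32
ee_pos: [526.9, -264.0, 67.4]
orientation: [-2.029, 2.399, -0.0]
ft_force: [-0.3, 0.3, -0.2]
width: 8.3
t: 13.58
ee_pos: [526.8, -264.0, 66.4]
orientation: [-2.029, 2.399, -0.0]
ft_force: [0.6, 0.1, -1.1]
width: 7.8
```

```bash
python3 -m inch '[{"tx":0,"ty":0,"tz":0.1,"ax":0,"ay":0,"az":0,"jaw":0},{"tx":0,"ty":0,"tz":0,"ax":0,"ay":0,"az":0,"jaw":0}]';python3 -m inch '[{"tx":0,"ty":0,"tz":0.05,"ax":0,"ay":0,"az":0,"jaw":0},{"tx":0,"ty":0,"tz":0,"ax":0,"ay":0,"az":0,"jaw":0}]'
```

```text
t: 13.82
ee_pos: [526.8, -264.0, 65.3]
orientation: [2.029, -2.399, -0.0]
ft_force: [-0.1, 0.3, -1.0]
width: 7.7
t: 14.08
ee_pos: [526.9, -264.0, 65.1]
orientation: [-2.029, 2.399, -0.0]
ft_force: [-1.3, -0.0, 2.3]
width: 8.1
```

```bash
python3 -m inch '[{"tx":0,"ty":0,"tz":0.05,"ax":0,"ay":0,"az":0,"jaw":0},{"tx":0,"ty":0,"tz":0,"ax":0,"ay":0,"az":0,"jaw":0}]'
```

```text
t: 14.32
ee_pos: [526.9, -264.1, 65.1]
orientation: [-2.029, 2.399, -0.0]
ft_force: [-2.1, 1.2, 7.2]
width: 8.2
```

Floor contact at 7 N and the height is right. I'll release and go for the thick plate.

```bash
python3 -m inch '[{"tx":0,"ty":0,"tz":0,"ax":0,"ay":0,"az":0,"jaw":0.35},{"tx":0,"ty":0,"tz":0,"ax":0,"ay":0,"az":0,"jaw":0.35},{"tx":0,"ty":0,"tz":0,"ax":0,"ay":0,"az":0,"jaw":0.35},{"tx":0,"ty":0,"tz":-1,"ax":0,"ay":0,"az":0,"jaw":0.35},{"tx":0,"ty":0,"tz":-2,"ax":0,"ay":0,"az":0,"jaw":0.4},{"tx":0,"ty":0,"tz":-4,"ax":0,"ay":0,"az":0,"jaw":0.4},{"tx":0,"ty":0,"tz":-3,"ax":0,"ay":0,"az":-8.22,"jaw":0.4},{"tx":0,"ty":0,"tz":-1.5,"ax":0,"ay":0,"az":-8.22,"jaw":0.4},{"tx":0,"ty":0,"tz":0,"ax":0,"ay":0,"az":0,"jaw":0.4},{"tx":0,"ty":0,"tz":0,"ax":0,"ay":0,"az":0,"jaw":0.4}]' && python3 - <<'E'
from h import *
plan((570,240.9,180),-83.1)
c=viewer.get_calibration('wrist'); im,d=viewer.get_image('wrist'); W=cloud(c,d)
k=(d>0)&(W[...,2]>75)&(W[...,2]<130)&(abs(W[...,0]-527)<60)&(abs(W[...,1]+264)<40)
print('thin top',k.sum(),W[k].mean(0),np.percentile(W[k],[5,95],axis=0)) if k.any() else print('none')
E
```

```text
t: 15.58
ee_pos: [526.6, -263.9, 179.5]
orientation: [-2.348, 2.087, 0.0]
ft_force: [-0.7, -0.4, -0.3]
width: 35.3
t 15.575 at [ 526.6 -263.9  179.5] F [-0.7 -0.4 -0.3] w 35.3 yaw -83.27
shift now(cm) [-49.618 -10.23   -0.052] turn deg [ 0.    0.   -0.17] shift after turn [-49.588 -10.374  -0.054]
thin top 686 [ 528.85923539 -264.46721941   90.08645645] [[ 507.4287519  -269.99797104   79.47303899]
 [ 548.66267582 -258.84980145   92.77497679]]
```

```bash
python3 -m inch '[{"tx":-2.48,"ty":-0.515,"tz":0,"ax":0,"ay":0,"az":0,"jaw":0.4},{"tx":-4.96,"ty":-1.03,"tz":0,"ax":0,"ay":0,"az":0,"jaw":0.4},{"tx":-4.96,"ty":-1.03,"tz":0,"ax":0,"ay":0,"az":0,"jaw":0.4},{"tx":-4.96,"ty":-1.03,"tz":0,"ax":0,"ay":0,"az":0,"jaw":0.4},{"tx":-4.96,"ty":-1.03,"tz":0,"ax":0,"ay":0,"az":0,"jaw":0.4},{"tx":-4.96,"ty":-1.03,"tz":0,"ax":0,"ay":0,"az":0,"jaw":0.4},{"tx":-4.96,"ty":-1.03,"tz":0,"ax":0,"ay":0,"az":0,"jaw":0.4},{"tx":-4.96,"ty":-1.03,"tz":0,"ax":0,"ay":0,"az":0,"jaw":0.4},{"tx":-4.96,"ty":-1.03,"tz":0,"ax":0,"ay":0,"az":0,"jaw":0.4},{"tx":-4.96,"ty":-1.03,"tz":0,"ax":0,"ay":0,"az":0,"jaw":0.4},{"tx":-2.48,"ty":-0.515,"tz":0,"ax":0,"ay":0,"az":0,"jaw":0.4},{"tx":0,"ty":0,"tz":0,"ax":0,"ay":0,"az":0,"jaw":0.4}]' && python3 -m inch '[{"tx":0,"ty":0,"tz":2,"ax":0,"ay":0,"az":0,"jaw":0.4},{"tx":0,"ty":0,"tz":3,"ax":0,"ay":0,"az":0,"jaw":0.4},{"tx":0,"ty":0,"tz":2,"ax":0,"ay":0,"az":0,"jaw":0.4},{"tx":0,"ty":0,"tz":0,"ax":0,"ay":0,"az":0,"jaw":0.4},{"tx":0,"ty":0,"tz":0,"ax":0,"ay":0,"az":0,"jaw":0.4}]' && python3 -c "
from h import *
plan((570,240.9,63),-83.1)"
```

```text
t: 17.12
ee_pos: [569.2, 241.8, 178.5]
orientation: [2.352, -2.081, -0.001]
ft_force: [0.0, -0.6, 0.3]
width: 35.1
t: 17.75
ee_pos: [570.2, 240.5, 110.0]
orientation: [-2.35, 2.084, -0.001]
ft_force: [-0.6, -0.0, -0.2]
width: 35.0
t 17.75 at [570.2 240.5 110. ] F [-0.6 -0.  -0.2] w 35.0 yaw -83.15
shift now(cm) [-0.041  0.018  4.704] turn deg [-0.05  0.01 -0.05] shift after turn [-0.042  0.014  4.704]
```

```bash
python3 -m inch '[{"tx":-0.04,"ty":0,"tz":1.5,"ax":0,"ay":0,"az":0,"jaw":0.4},{"tx":0,"ty":0,"tz":2,"ax":0,"ay":0,"az":0,"jaw":0.4},{"tx":0,"ty":0,"tz":1.2,"ax":0,"ay":0,"az":0,"jaw":0.4},{"tx":0,"ty":0,"tz":0,"ax":0,"ay":0,"az":0,"jaw":0.4},{"tx":0,"ty":0,"tz":0,"ax":0,"ay":0,"az":0,"jaw":0.4},{"tx":0,"ty":0,"tz":0,"ax":0,"ay":0,"az":0,"jaw":0},{"tx":0,"ty":0,"tz":0,"ax":0,"ay":0,"az":0,"jaw":0},{"tx":0,"ty":0,"tz":0,"ax":0,"ay":0,"az":0,"jaw":0},{"tx":0,"ty":0,"tz":0,"ax":0,"ay":0,"az":0,"jaw":0}]' && python3 -m inch '[{"tx":0,"ty":0,"tz":-1,"ax":0,"ay":0,"az":0,"jaw":0},{"tx":0,"ty":0,"tz":-2,"ax":0,"ay":0,"az":0,"jaw":0},{"tx":0,"ty":0,"tz":-3,"ax":0,"ay":0,"az":0,"jaw":0},{"tx":0,"ty":0,"tz":-4,"ax":0,"ay":0,"az":0,"jaw":0},{"tx":0,"ty":0,"tz":-3,"ax":0,"ay":0,"az":4.2,"jaw":0},{"tx":0,"ty":0,"tz":-1,"ax":0,"ay":0,"az":8,"jaw":0},{"tx":0,"ty":0,"tz":0,"ax":0,"ay":0,"az":4.2,"jaw":0},{"tx":0,"ty":0,"tz":0,"ax":0,"ay":0,"az":0,"jaw":0}]' && python3 - <<'E'
from h import *
# middle throat: O - 1.1*Y ; same camera-held offset and residual as for the thin plate (526.9,-264.0 for ry -51.0)
plan((526.9+.165*49.9,-264.0+.986*49.9,190),-99.5)
E
```

```text
t: 18.88
ee_pos: [569.7, 241.3, 62.7]
orientation: [-2.351, 2.084, -0.0]
ft_force: [-0.6, -0.2, 3.0]
width: 11.6
t: 19.88
ee_pos: [569.7, 241.3, 203.9]
orientation: [-2.03, 2.396, -0.001]
ft_force: [-0.0, 1.0, -1.4]
width: 11.9
t 19.875 at [569.7 241.3 203.9] F [-0.   1.  -1.4] w 11.9 yaw -99.46
shift now(cm) [45.555 -4.086  1.356] turn deg [-0.08  0.05  0.04] shift after turn [45.552 -4.115  1.39 ]
```

```bash
python3 -m inch '[{"tx":2.5,"ty":-0.225,"tz":0,"ax":0,"ay":0,"az":0,"jaw":0},{"tx":5.06,"ty":-0.454,"tz":0,"ax":0,"ay":0,"az":0,"jaw":0},{"tx":5.06,"ty":-0.454,"tz":0,"ax":0,"ay":0,"az":0,"jaw":0},{"tx":5.06,"ty":-0.454,"tz":0,"ax":0,"ay":0,"az":0,"jaw":0},{"tx":5.06,"ty":-0.454,"tz":0,"ax":0,"ay":0,"az":0,"jaw":0},{"tx":5.06,"ty":-0.454,"tz":0,"ax":0,"ay":0,"az":0,"jaw":0},{"tx":5.06,"ty":-0.454,"tz":0,"ax":0,"ay":0,"az":0,"jaw":0},{"tx":5.06,"ty":-0.454,"tz":0,"ax":0,"ay":0,"az":0,"jaw":0},{"tx":5.06,"ty":-0.454,"tz":0,"ax":0,"ay":0,"az":0,"jaw":0},{"tx":2.57,"ty":-0.23,"tz":0,"ax":0,"ay":0,"az":0,"jaw":0},{"tx":0,"ty":0,"tz":1,"ax":0,"ay":0,"az":0,"jaw":0},{"tx":0,"ty":0,"tz":2.5,"ax":0,"ay":0,"az":0,"jaw":0}]' && python3 -m inch '[{"tx":0,"ty":0,"tz":2.5,"ax":0,"ay":0,"az":0,"jaw":0},{"tx":0,"ty":0,"tz":1.8,"ax":0,"ay":0,"az":0,"jaw":0},{"tx":0,"ty":0,"tz":0,"ax":0,"ay":0,"az":0,"jaw":0},{"tx":0,"ty":0,"tz":0,"ax":0,"ay":0,"az":0,"jaw":0},{"tx":0,"ty":0,"tz":0,"ax":0,"ay":0,"az":0,"jaw":0},{"tx":0,"ty":0,"tz":0,"ax":0,"ay":0,"az":0,"jaw":0}]' && python3 look.py w7 && python3 -c "
from h import *
plan((535.1,-214.8,190),-99.5)"
```

```text
t: 21.38
ee_pos: [534.4, -215.2, 167.5]
orientation: [-2.029, 2.397, -0.002]
ft_force: [0.5, -0.3, -0.9]
width: 11.8
t: 22.12
ee_pos: [535.0, -215.0, 125.1]
orientation: [-2.029, 2.397, -0.002]
ft_force: [0.5, 0.5, -0.3]
width: 11.8
t 22.125 at [ 535.  -215.   125.1] F [ 0.5  0.5 -0.3] w 11.8 yaw -99.51
shift now(cm) [ 5.049 -0.041 -6.486] turn deg [-0.07 -0.02 -0.01] shift after turn [ 5.047 -0.033 -6.487]
plate pts 575
5 84 x -5.0 6.3 y [-22.9 -22.5]
11 76 x -5.2 6.4 y [-23.1 -22.5]
17 75 x -5.3 6.6 y [-23.  -22.6]
23 61 x -5.0 6.2 y [-22.9 -22.5]
29 60 x -5.1 6.3 y [-22.8 -22.5]
35 59 x -5.3 6.5 y [-22.9 -22.5]
41 45 x -4.8 6.6 y [-22.8 -22.5]
47 46 x -4.9 6.2 y [-22.8 -22.5]
53 35 x -5.0 6.3 y [-22.8 -22.5]
59 4 x 3.7 7.8 y [-30.9 -30.2]
slots: tool x of levels per row
176 T[-35.1,-13.6] w[-13.6,-13.6] c[-13.4,-6.6] f[-6.5,7.1] i[7.5,7.5] c[7.9,12.4] w[12.4,12.4] T[12.8,37.7] c[42.0,46.4] T[0.5,0.5]
182 T[-35.0,-13.6] w[-13.6,-13.6] c[-13.5,-6.6] f[-6.5,7.1] i[7.5,7.5] c[7.9,12.4] w[12.5,12.5] T[12.8,38.0] c[42.6,46.4]
188 T[-35.4,-13.7] w[-13.6,-13.6] c[-13.6,-6.7] T[-4.8,6.0] c
[... 178 characters left out ...]
] c[-13.5,-7.5] T[-4.8,6.0] c[8.9,11.9] w[12.5,12.5] T[12.4,37.9] c[42.4,46.4]
206 T[-35.4,-13.5] w[-13.5,-13.5] c[-13.1,-8.3] T[-5.1,6.3] c[9.6,12.0] w[12.5,12.5] T[12.4,38.1] c[42.5,45.1]
212 T[-34.9,-13.5] w[-13.5,-13.5] c[-13.1,-9.2] T[-5.4,6.6] c[10.4,12.0] T[0.5,38.3] c[42.8,46.4] T[0.5,0.5]
218 T[-35.1,-13.5] w[-13.4,-13.4] c[-13.2,-9.3] T[-5.1,6.2] c[10.5,12.1] w[12.5,12.5] T[12.5,37.8] c[42.2,46.6]
224 T[-35.3,-13.5] w[-13.5,-13.5] c[-13.3,-10.1] T[-5.3,6.5] c[11.4,12.2] w[12.5,12.5] T[12.6,38.2] c[42.5,44.9]
t 22.175 at [ 534.9 -214.9  124.9] F [-0.8  0.4 -0.1] w 12.0 yaw -99.5
shift now(cm) [-0.015 -0.023 -6.505] turn deg [-0.05 -0.01 -0.  ] shift after turn [-0.017 -0.017 -6.505]
```

View pics/w7.png

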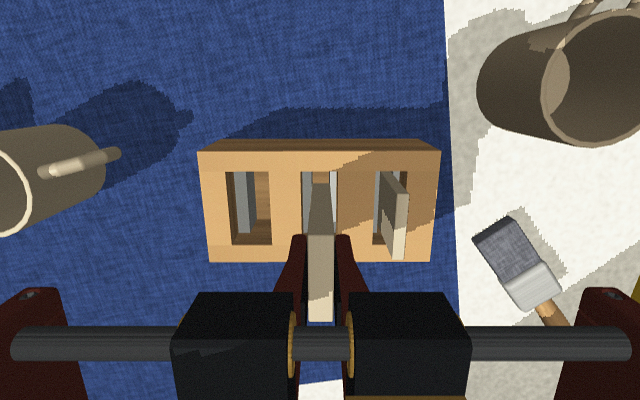

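The thin plate stands in the narrow slot at (395,215). The thick one hangs over the middle slot at (320,260), within 0.1 mm of the throat centre. Lowering it now.

```bash
python3 -m inch '[{"tx":0,"ty":0,"tz":0.8,"ax":0,"ay":0,"az":0,"jaw":0},{"tx":0,"ty":0,"tz":1.0,"ax":0,"ay":0,"az":0,"jaw":0},{"tx":0,"ty":0,"tz":0.7,"ax":0,"ay":0,"az":0,"jaw":0},{"tx":0,"ty":0,"tz":0.2,"ax":0,"ay":0,"az":0,"jaw":0},{"tx":0,"ty":0,"tz":0.1,"ax":0,"ay":0,"az":0,"jaw":0},{"tx":0,"ty":0,"tz":0.1,"ax":0,"ay":0,"az":0,"jaw":0},{"tx":0,"ty":0,"tz":0,"ax":0,"ay":0,"az":0,"jaw":0}]';python3 -m inch '[{"tx":0,"ty":0,"tz":0.1,"ax":0,"ay":0,"az":0,"jaw":0},{"tx":0,"ty":0,"tz":0.1,"ax":0,"ay":0,"az":0,"jaw":0},{"tx":0,"ty":0,"tz":0.1,"ax":0,"ay":0,"az":0,"jaw":0},{"tx":0,"ty":0,"tz":0,"ax":0,"ay":0,"az":0,"jaw":0}]'
```

```text
t: 23.05
ee_pos: [534.7, -214.8, 95.5]
orientation: [-2.03, 2.398, -0.0]
ft_force: [-0.2, -0.7, -0.5]
width: 11.9
t: 23.55
ee_pos: [534.5, -214.8, 92.3]
orientation: [2.03, -2.398, -0.0]
ft_force: [0.9, -0.1, -0.7]
width: 12.3
```

```bash
python3 -m inch '[{"tx":0,"ty":0,"tz":0.15,"ax":0,"ay":0,"az":0,"jaw":0},{"tx":0,"ty":0,"tz":0.15,"ax":0,"ay":0,"az":0,"jaw":0},{"tx":0,"ty":0,"tz":0,"ax":0,"ay":0,"az":0,"jaw":0}]'
```

```text
t: 23.92
ee_pos: [534.5, -214.8, 89.2]
orientation: [2.03, -2.398, -0.001]
ft_force: [0.1, -0.5, -0.6]
width: 11.8
```

```bash
python3 -m inch '[{"tx":0,"ty":0,"tz":0.3,"ax":0,"ay":0,"az":0,"jaw":0},{"tx":0,"ty":0,"tz":0.4,"ax":0,"ay":0,"az":0,"jaw":0},{"tx":0,"ty":0,"tz":0.4,"ax":0,"ay":0,"az":0,"jaw":0},{"tx":0,"ty":0,"tz":0.4,"ax":0,"ay":0,"az":0,"jaw":0},{"tx":0,"ty":0,"tz":0.4,"ax":0,"ay":0,"az":0,"jaw":0},{"tx":0,"ty":0,"tz":0.2,"ax":0,"ay":0,"az":0,"jaw":0},{"tx":0,"ty":0,"tz":0.1,"ax":0,"ay":0,"az":0,"jaw":0},{"tx":0,"ty":0,"tz":0,"ax":0,"ay":0,"az":0,"jaw":0}]';python3 -m inch '[{"tx":0,"ty":0,"tz":0.1,"ax":0,"ay":0,"az":0,"jaw":0},{"tx":0,"ty":0,"tz":0,"ax":0,"ay":0,"az":0,"jaw":0}]'
```

```text
t: 24.92
ee_pos: [534.6, -214.8, 67.4]
orientation: [-2.03, 2.398, -0.0]
ft_force: [0.5, -1.2, -0.7]
width: 11.9
t: 25.18
ee_pos: [534.6, -214.8, 66.4]
orientation: [-2.03, 2.398, -0.0]
ft_force: [0.4, -0.8, -0.5]
width: 11.9
```

```bash
python3 -m inch '[{"tx":0,"ty":0,"tz":0.05,"ax":0,"ay":0,"az":0,"jaw":0},{"tx":0,"ty":0,"tz":0,"ax":0,"ay":0,"az":0,"jaw":0}]'
```

```text
t: 25.42
ee_pos: [534.6, -214.8, 65.9]
orientation: [2.03, -2.398, 0.0]
ft_force: [0.5, -0.0, -0.7]
width: 11.6
```

```bash
python3 -m inch '[{"tx":0,"ty":0,"tz":0.05,"ax":0,"ay":0,"az":0,"jaw":0},{"tx":0,"ty":0,"tz":0,"ax":0,"ay":0,"az":0,"jaw":0}]'; python3 -m inch '[{"tx":0,"ty":0,"tz":0.05,"ax":0,"ay":0,"az":0,"jaw":0},{"tx":0,"ty":0,"tz":0,"ax":0,"ay":0,"az":0,"jaw":0}]'
```

```text
t: 25.68
ee_pos: [534.6, -214.8, 65.3]
orientation: [2.03, -2.398, -0.0]
ft_force: [0.4, 0.4, -0.4]
width: 11.9
t: 25.92
ee_pos: [534.6, -214.8, 64.8]
orientation: [2.03, -2.398, -0.0]
ft_force: [0.2, -0.2, 0.2]
width: 12.2
```

```bash
python3 -m inch '[{"tx":0,"ty":0,"tz":0.05,"ax":0,"ay":0,"az":0,"jaw":0},{"tx":0,"ty":0,"tz":0,"ax":0,"ay":0,"az":0,"jaw":0}]'
```

```text
t: 26.18
ee_pos: [534.6, -214.9, 64.7]
orientation: [-2.03, 2.398, -0.0]
ft_force: [-2.0, 0.7, 4.4]
width: 12.0
```

Floor contact at 4.4 N. Releasing, backing off upward and checking.

```bash
python3 -m inch '[{"tx":0,"ty":0,"tz":0,"ax":0,"ay":0,"az":0,"jaw":0.35},{"tx":0,"ty":0,"tz":0,"ax":0,"ay":0,"az":0,"jaw":0.35},{"tx":0,"ty":0,"tz":0,"ax":0,"ay":0,"az":0,"jaw":0.35},{"tx":0,"ty":0,"tz":-1,"ax":0,"ay":0,"az":0,"jaw":0.35},{"tx":0,"ty":0,"tz":-2,"ax":0,"ay":0,"az":0,"jaw":0.35},{"tx":0,"ty":0,"tz":-4,"ax":0,"ay":0,"az":0,"jaw":0.35},{"tx":0,"ty":2,"tz":-3,"ax":0,"ay":0,"az":0,"jaw":0.35},{"tx":0,"ty":4,"tz":0,"ax":0,"ay":0,"az":0,"jaw":0.35},{"tx":0,"ty":0,"tz":0,"ax":0,"ay":0,"az":0,"jaw":0.35},{"tx":0,"ty":0,"tz":0,"ax":0,"ay":0,"az":0,"jaw":0.35},{"tx":0,"ty":0,"tz":0,"ax":0,"ay":0,"az":0,"jaw":0.35}]' && python3 - <<'E'
from h import *
c=viewer.get_calibration('wrist'); im,d=viewer.get_image('wrist'); W=cloud(c,d); save('w8',im)
O=np.array([535.4,-214.5]); y=np.radians(-9.5); X=np.array([np.cos(y),np.sin(y)]); Y=np.array([-X[1],X[0]])
rx=(W[...,:2]-O)@X; ry=(W[...,:2]-O)@Y; zz=W[...,2]
t=(d>0)&(zz>55)&(zz<64)&(abs(rx)<50)&(abs(ry)<95); print('rack top z',np.median(zz[t]))
for n,c0 in (('thin',-51),('thick',-1)):
    for lo,hi in ((88,96),(75,84),(64,72)):
        k=(d>0)&(zz>lo)&(zz<hi)&(abs(rx)<45)&(abs(ry-c0)<18)
        if k.any(): print(n,lo,k.sum(),'rx',np.percentile(rx[k],[2,98]).round(1),'ry',np.percentile(ry[k],[2,98]).round(1),'z',np.median(zz[k]).round(1))
E
```

```text
t: 27.55
ee_pos: [476.5, -205.2, 164.5]
orientation: [-2.03, 2.397, -0.001]
ft_force: [0.3, 0.1, -0.3]
width: 30.7
rack top z 58.787532934903695
thin 88 840 rx [-21.9  21.5] ry [-54.5 -46.8] z 91.7
thin 75 148 rx [-21.4  21.3] ry [-47.2 -46.6] z 79.5
thin 64 109 rx [-21.   21.2] ry [-47.2 -46.6] z 68.1
thick 88 1185 rx [-22.1  20.8] ry [-7.   4.6] z 91.7
```

View pics/w8.png

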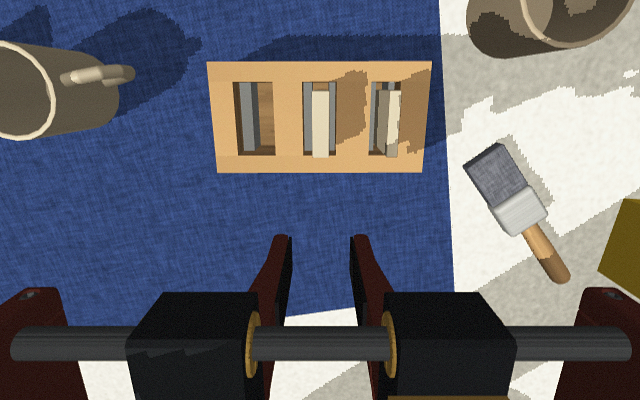

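Both plates are upright in their slots at (320,120) and (388,120). Their tops are 32.9 mm above the rack, against 33 mm expected, and the gripper is clear. Handing in.

```bash
python3 -c "
from h import *
print(ctrl.close_job())"
```

```text
the job is handed in; nothing more can be done
None
```

Both plates are standing fully home and released, the thin one in the narrow slot and the thick one in the middle slot. I handed the job in at about 27.6 s; it returns no verdict.

- **Placing:** I found the throats in the wrist camera image (narrow about 1 mm off the pocket's middle, middle slot about 1.1 mm). I lined up each held plate in one image, then lowered it in small steps. No contact showed until the floor, at readings of about 7 N (thin) and 4 N (thick), taken at the end of each move.
- **Last check:** Both plate tops stood 32.9 mm above the rack (33 expected). Both were within 1 mm of the slots' points along the slot and about 1 mm across. The thin plate's visible face was vertical. For the thick plate only the top edge showed, so its tilt was not measured.
- **Open points:** The first move call was refused and nothing moved, because each row needs all seven fields. The wrist and scene cameras disagreed by about 2 mm. I relied on the wrist camera, comparing plate and slot in the same picture.
- **Bystanders:** In the last wrist picture the nearby mugs and brush looked undisturbed. I did not remeasure them or the others.

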